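# Hang a chair-back frame on the finishing stand

### The job

Take the ladder-shaped chair-back frame from the front of the leaning stack without toppling or shifting the two panels behind it. Hang it by its top rail on both red hooks of the finishing stand, and let go only once the rail sits fully down in both hooks. Leave the panels and everything else on the bench where they are.

Things in the scene. Friction and masses are not known exactly. Their poses are not given: they have to be found in the camera images.
- frame: Loose pale-wood chair-back frame like a short ladder, 280 wide, 180 mm high, about 0.28 kg. Origin: centre of its top rail (14 thick, 26 mm high). x: through its thickness, away from the panels; y: along the rail; z: up in its plane. Starts on its two feet, leaning about 0.23 rad with its top towards the rack's -x; nothing is behind its top rail or for 35 mm below it.
- frame_opening (a point): Centre of the frame's opening under its top rail, 47 mm below the rail's centre, same axes; the opening is 248 wide, 68 mm high (34 up to the rail, 34 down to the next slat). Side posts 16 x 16 mm at y = -132 and +132 mm, flush with the rail's top, feet 167 mm below the rail's centre. Two lower slats 10 thick, 18 mm high, centred 90 and 140 mm below the rail's centre.
- lean_rack: Fixed low dark-wood leaning rack. Origin: centre of its base on the bench. Base 160 x 300 mm, 10 mm high; a steel bar along its y at about 94 mm height, on two posts, behind (-x of) the stack. The panels and the frame stand on the base in the order bar, panel_back, panel_front, frame along +x.
- panel_back: Loose plywood panel 300 wide x 120 high x 9 mm, 0.2 kg, leaning on the bar about 0.23 rad. Origin: centre of its underside; z up in its plane, x through its thickness. To be left leaning.
- panel_front: Loose dark-wood panel of the same size, leaning on panel_back; the frame leans on it. Origin and axes as for panel_back. To be left leaning.
- hook_stand: Fixed finishing stand. Origin: on the bench under the middle between the two hook seats. Its hooks point along its -x; y runs from the right hook to the left. Two 14 mm square posts at x = +23, y = -85 and +85 mm, 235 mm high; a cross bar between them 60 mm up; a base plate from x = -15 to +125 mm, 260 wide, 12 mm high.
- hook_left: Red J hook at the stand's +y end. Origin: its seat, the top of its level arm midway between post and upturned tip, 205 mm above the bench; axes as the stand's. Bar 8 mm thick; free gap for the rail x = -16 (tip) to +16 mm (post); tip end 24 mm above the seat. The arm must pass through the frame's opening: bring the rail over the tip from -x, then down.
- hook_right: The same hook at the -y end, 170 mm from the left one, same height.
- spray_bottle: Loose white bottle with blue cap, 66 mm across, 170 mm high, a bystander. Origin: centre of its underside.
- tape_measure: Loose yellow tape measure 70 x 42 x 62 mm, a bystander. Origin: centre of its underside.
- drill: Loose yellow cordless drill standing on its battery, 205 mm high, a bystander. Origin: centre of its underside.
- offcut: Loose wood offcut 60 x 150 x 22 mm, a bystander. Origin: centre of its underside.
- screwdriver: Loose red-handled screwdriver lying on the bench, about 200 mm long, a bystander. Origin: at its underside, near its middle.

How it is judged:
By the outcome, as a careful person would: the job done as asked, in the order asked, and still so for the second after the job is handed in, with the robot touching nothing.
It also fails if it takes over 58 s, if anything falls off the work surface, if the arm or the gripper's body presses on something with over 40 N, if the wrist force passes 120 N, or if a joint passes its speed limit or range.

### The arm

A 7-joint arm with a two-finger parallel gripper is mounted at the origin on the work surface. World frame = base frame: x ahead of the robot, y to its left, z up, the work surface at z = 0. Lengths are in m, angles in rad, forces in N, time in s.
With the tool pointing down it reaches from about 0.4 to 0.875 m from the base axis. Payload 19.3 kg.
Tool frame: the origin (TCP) lies midway between the tips of the shut fingers; the grasp point (between the pads) lies 19 mm behind it; z points along the fingers, y is the line along which they close (so a half turn about z gives the same grasp; the last joint's range is limited). The gripper opens to 85 mm and grips with 20 to 120 N. Pads are 22 mm wide; open, the fingers measure 114 mm over their backs; the gripper's body (76 mm by 85 mm) begins 54 mm behind the grasp point. The pads swing forward as they close: fully open they stand 13 mm farther back than shut.
Start: joints at [-1.359, 0.521, -0.036, 1.599, 0.021, 1.021, -0.113], TCP at [0.174, 0.6, 0.206] pointing down, gripper open.
Joint ranges: [-2.91, 2.91], [-0.3, 2.13], [-1.5, 1.42], [0.17, 2.43], [-1.26, 4.41], [0.16, 1.93], [-2.52, 2.52]. Speed limits (rad/s): [1.89, 1.89, 2.39, 2.39, 3.01, 3.01, 3.01].

### API

Orientations are given as [roll, pitch, yaw] about the fixed x, y, z axes, in that order (R = Rz(yaw) Ry(pitch) Rx(roll)).
In Python, from workcell import * gives the robot as it stands. The module is installed in compiled form; this text tells all that it offers.
- The arm moves only by the tool play_rows, never from a script. Its argument "deltas" is a list of rows, each a list of 7 numbers: the shift along the tool's x, y, z in units of 500 mm (1.0 is 500 mm), then the turn, a rotation vector about the tool's x, y, z in units of 120 degrees (1.0 is 120 degrees), then the closure, from 0 (fully open) to 1 (shut). A call has 1 to 10 rows; each row is the pose to reach, as a shift and turn from the pose commanded when the call began, along the tool's axes at that moment; what a row does not reach only later rows make up. A row lasts 1/10 s, in which the tool goes at most 50 mm and 8.59 degrees, less where a joint would pass 70% of its speed; a pose out of reach is approached as far as the arm can. A call with a number of a shift or a turn outside -1 to 1 is refused whole. A call with a gripper value outside its range is refused whole. The fingers move at their own pace and stop on an object; "newtons" is the grip in N (left out, the last holds). Time passes only in rows, so rows that repeat a pose let the fingers close. It gives the time, the measured TCP pose, the force, the opening and the grip force at its end, in the units of the state.
- observe(): the state, without advancing time (a new reading comes with each control period).
- grab_frame(name): name is "scene" or "top" or "wrist"; returns the picture (384x512x3 uint8, red, green, blue); there is no depth.
- get_calibration(name): a dict with "fovy" (degrees; the focal length in pixels is half the picture's height over the tangent of half this angle, whatever the lens; pixels are square), "cx", "cy" (the principal point, pixels), "xyz" and "rotation" of the camera in the world. Camera axes: x right, y down, z forward; pixel columns grow to the right and rows downward; lengths in m; the calibration is good to about 2 mm. A picture is of the moment at which its call begins: read the wrist's pose just before it. get_calibration takes no time and is no camera call; for the wrist camera it gives the pose at the moment of the call.
- job_done(): hands the job in; it is judged then, once.
The state is a dict: "clock": time; "qpos": joint angles; "qd": joint speeds; "joint_efforts": joint torques, N m; "position": TCP position; "tool_rot": TCP orientation; "force": force on the tool from outside, world axes, zero at the start; "moment": the same for the moment, N m; "grip_width": finger opening in m; "finger_force": force on a finger pad.
Only numpy, scipy, OpenCV 4.12 (cv2) and the standard library are available. Lean on these libraries where they do the work, as an engineer would, in place of code of your own. Each camera call takes 0.05 s, during which the arm holds its last target. There are 200 camera calls.

## Working session

There is one attempt and no reset: what is moved stays moved. The work goes in short steps, Python scripts to look and compute and a tool call to move; the robot and the scene stay as the last step left them, time stands still between calls to the robot, and variables do not carry over. Pictures are saved under pics/ and viewed, at most 10 in all, crops included, and the job is handed in when it is done.

Besides the shell and the picture viewer there is one more tool, called after "Call:" as name(argument=value, ...) on one line, values as JSON. play_rows: Moves the arm, as the interface text tells. Its arguments: {"type":"object","properties":{"deltas":{"type":"array"},"newtons":{"type":"number"}},"required":["deltas"]}

```bash
mkdir -p pics; python3 - <<'E'
from workcell import *
import cv2
s=observe();print({k:s[k] for k in("clock","position","tool_rot","force","grip_width")})
for n in("scene","top","wrist"):
    c=get_calibration(n);print(n,c)
    cv2.imwrite(f"pics/{n}0.png",cv2.cvtColor(grab_frame(n),cv2.COLOR_RGB2BGR))
a=cv2.imread("pics/scene0.png");b=cv2.imread("pics/top0.png")
E
```

```text
{'clock': 0.0, 'position': array([0.17370334, 0.60000558, 0.20513561]), 'tool_rot': array([-3.14048018e+00,  2.78717543e-05,  2.85981148e+00]), 'force': array([-0.20438392, -0.10445539, -0.44452006]), 'grip_width': 0.08529003018080163}
scene {'fovy': 57.29126367434676, 'cx': 253.51847846865655, 'cy': 196.99093518620774, 'xyz': array([ 1.10538403, -0.44967918,  1.31811637]), 'rotation': array([-2.61457042, -0.00783644,  0.89001269])}
top {'fovy': 47.049928528371616, 'cx': 255.0107911480895, 'cy': 189.9345550016164, 'xyz': array([0.32087501, 0.00811242, 1.98115322]), 'rotation': array([-2.99950842, -0.00811921, -1.59412486])}
wrist {'fovy': 71.20011574825872, 'cx': 256.15162331079836, 'cy': 191.174702863951, 'xyz': array([0.10199311, 0.62013372, 0.373638  ]), 'rotation': array([2.83753779e+00, 1.75875568e-03, 1.28863414e+00])}
```

View pics/scene0.png

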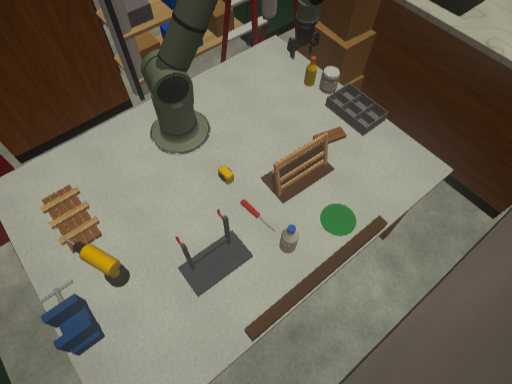

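View pics/top0.png

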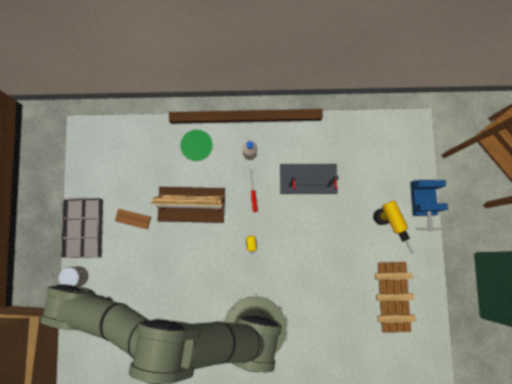

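The scene view shows the rack with the stack near (297,170) and the stand near (215,255). In the top view the rack is near (190,205) and the hooks are at about (293,183) and (335,183). I'll enlarge both.

```bash
python3 - <<'E'
import cv2,numpy as np
a=cv2.imread("pics/scene0.png");b=cv2.imread("pics/top0.png")
f=lambda im,x,y,w,h,s:cv2.resize(im[y:y+h,x:x+w],(w*s,h*s),interpolation=cv2.INTER_CUBIC)
r1=np.hstack([f(a,255,125,95,75,4),f(b,145,175,95,75,4)])
r2=np.hstack([f(a,170,200,95,75,4),f(b,265,150,95,75,4)])
cv2.imwrite("pics/crops.png",np.vstack([r1,r2]))
E
```

```text
(no output)
```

View pics/crops.png

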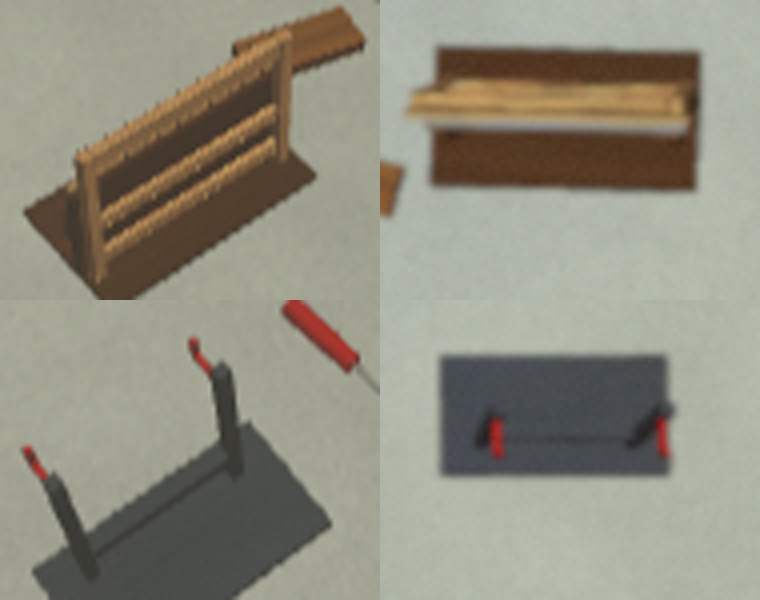

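The frame's top rail runs from (275,163) to (327,133) in the scene view and from (152,201) to (224,201) in the top view. The hook tips are at about (177,238) and (218,211) in the scene view. The frame's front faces away from the robot, and the hooks point toward it.

```bash
cat > h.py <<'E'
from workcell import *
import numpy as np, cv2
from scipy.spatial.transform import Rotation as R
def rot(e): return R.from_euler('xyz',e)
def ray(c,uv):
    f=192/np.tan(np.radians(c["fovy"])/2)
    d=rot(c["rotation"]).apply([(uv[0]-c["cx"])/f,(uv[1]-c["cy"])/f,1.]); return np.array(c["xyz"]),d/np.linalg.norm(d)
def plane(c,uv,z):
    o,d=ray(c,uv); return o+d*(z-o[2])/d[2]
def tri(views):
    A=np.zeros((3,3));b=np.zeros(3);L=[]
    for c,uv in views:
        o,d=ray(c,uv);P=np.eye(3)-np.outer(d,d);A+=P;b+=P@o;L.append((o,P))
    p=np.linalg.solve(A,b); return p,[float(np.linalg.norm(P@(p-o))*1000) for o,P in L]
def proj(c,p):
    f=192/np.tan(np.radians(c["fovy"])/2);q=rot(c["rotation"]).inv().apply(np.array(p)-c["xyz"])
    return np.array([c["cx"],c["cy"]])+f*q[...,:2]/q[...,2:]
def delta(pos,e):
    s=observe();T=rot(s["tool_rot"])
    dp=T.inv().apply(np.array(pos)-s["position"])/.5
    dr=np.degrees((T.inv()*rot(e)).as_rotvec())/120
    print("delta",dp.round(3),dr.round(3),"mm",np.linalg.norm(dp)*500,"deg",np.linalg.norm(dr)*120)
def snap(n,name):
    c=get_calibration(n);im=cv2.cvtColor(grab_frame(n),cv2.COLOR_RGB2BGR);cv2.imwrite(f"pics/{name}.png",im)
    import json;json.dump({k:np.array(v).tolist() for k,v in c.items()},open(f"pics/{name}.json","w"));return c,im
E
python3 - <<'E'
from h import *
S=get_calibration("scene");T=get_calibration("top")
a=cv2.imread("pics/scene0.png");b=cv2.imread("pics/top0.png")
def red(im):
    h=cv2.cvtColor(im,cv2.COLOR_BGR2HSV);m=(((h[...,0]<6)|(h[...,0]>174))&(h[...,1]>130)&(h[...,2]>70)).astype(np.uint8)
    n,l,st,ce=cv2.connectedComponentsWithStats(m);return [(st[i].tolist(),ce[i].round(1)) for i in range(1,n) if st[i][4]>5]
print(red(a));print(red(b))
for s,t in(((275,163),(223.5,201)),((327,133),(152.5,201))):print(tri([(S,s),(T,t)]))
delta([.45,.35,.45],[-np.pi,0,np.pi/2])
E
```

```text
[([253, 0, 6, 45, 165], array([255.1,  22.6])), ([221, 56, 3, 5, 13], array([222.2,  58.2])), ([241, 200, 19, 17, 108], array([249.5, 207.6])), ([219, 212, 4, 6, 9], array([220.2, 214.8])), ([0, 223, 9, 22, 104], array([  2.7, 235.4])), ([176, 237, 6, 8, 15], array([178.6, 240.6]))]
[([334, 179, 3, 10, 19], array([334.8, 183.7])), ([292, 180, 4, 9, 28], array([293.5, 184.2])), ([251, 190, 6, 22, 87], array([253.7, 200.7]))]
(array([0.53628919, 0.12184761, 0.20236665]), [6.456569040701233, 6.456569040701267])
(array([0.54392695, 0.41222971, 0.17464535]), [2.51201666122086, 2.512016661220788])
delta [-0.67  -0.327 -0.489] [-0.     0.     0.615] mm 445.79733276051763 deg 73.85125156115902
```

Call:
play_rows(deltas=[[-0.67,-0.33,-0.49,0,0,0.615,0],[-0.67,-0.33,-0.49,0,0,0.615,0],[-0.67,-0.33,-0.49,0,0,0.615,0],[-0.67,-0.33,-0.49,0,0,0.615,0],[-0.67,-0.33,-0.49,0,0,0.615,0],[-0.67,-0.33,-0.49,0,0,0.615,0],[-0.67,-0.33,-0.49,0,0,0.615,0],[-0.67,-0.33,-0.49,0,0,0.615,0],[-0.67,-0.33,-0.49,0,0,0.615,0],[-0.67,-0.33,-0.49,0,0,0.615,0]])

```text
clock: 1.15
position: [0.4539, 0.3447, 0.4539]
tool_rot: [3.137, -0.002, 1.561]
force: [0.6, 0.0, -0.6]
grip_width: 0.0851
finger_force: 0.0
```

Call:
play_rows(deltas=[[0,0,0,0,0,0,0],[0,0,0,0,0,0,0],[0,0,0,0,0,0,0]])

```text
clock: 1.45
position: [0.4488, 0.3494, 0.45]
tool_rot: [-3.141, 0.001, 1.574]
force: [-0.2, -0.2, -0.4]
grip_width: 0.0855
finger_force: 0.0
```

```bash
python3 - <<'E'
from h import *
s=observe();print(s["clock"],s["position"],s["tool_rot"],s["qpos"].round(2))
c,im=snap("wrist","w1");print(c["xyz"],proj(c,[[.54,.267,.18],[.54,.41,.18],[.54,.12,.18]]))
delta([.50,.0,.50],[-np.pi,0,np.pi/2])
E
```

```text
1.45 [0.44883663 0.34939329 0.44997387] [-3.14050299e+00  7.14608179e-04  1.57375652e+00] [-1.03  0.29  0.37  1.37 -0.1   1.5  -0.66]
[0.45054173 0.42475152 0.61838748] [[307.83204088 202.03126054]
 [313.33203629 116.5641243 ]
 [303.14582538 274.85267004]]
delta [-0.699  0.1   -0.099] [-0.     0.     0.001] mm 356.56552549869923 deg 0.1665988096504978
```

View pics/w1.png

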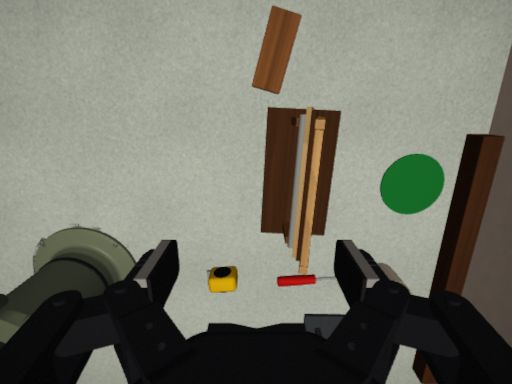

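In the wrist view the frame's rail runs from (320,119) to (303,273). Panel_back's edge and the bar lie to its left. I'll fit the rail's pale strip and check the gripper's approach space.

```bash
python3 - <<'E'
from h import *
import json
c=json.load(open("pics/w1.json"));im=cv2.imread("pics/w1.png")
cr=im[95:285,250:360];cv2.imwrite("pics/w1c.png",cv2.resize(cr,None,fx=3,fy=3,interpolation=cv2.INTER_CUBIC))
h=cv2.cvtColor(im,cv2.COLOR_BGR2HSV)
for v in (130,150,180,210,240,260,268):print(v,[tuple(h[v,u].tolist()) for u in range(290,332,2)])
E
```

```text
130 [(12, 177, 65), (12, 180, 61), (12, 186, 59), (12, 177, 65), (13, 58, 70), (17, 28, 126), (69, 13, 138), (18, 82, 149), (18, 124, 164), (17, 125, 161), (11, 178, 63), (12, 185, 62), (13, 168, 82), (16, 146, 180), (15, 144, 181), (16, 144, 151), (15, 146, 148), (11, 177, 62), (12, 177, 59), (12, 170, 57), (12, 179, 60)]
150 [(11, 176, 61), (12, 171, 61), (13, 178, 66), (13, 68, 68), (17, 29, 125), (56, 15, 138), (18, 84, 157), (18, 124, 179), (18, 129, 170), (12, 193, 62), (13, 182, 63), (14, 156, 98), (17, 139, 178), (17, 136, 187), (18, 133, 192), (16, 138, 176), (12, 181, 62), (12, 177, 59), (12, 180, 58), (11, 176, 58), (11, 176, 58)]
180 [(13, 177, 65), (13, 176, 61), (18, 32, 97), (25, 21, 132), (30, 24, 136), (18, 124, 177), (18, 124, 177), (16, 140, 122), (11, 187, 64), (12, 173, 68), (16, 142, 167), (17, 140, 171), (17, 137, 175), (17, 138, 187), (12, 187, 64), (12, 178, 63), (13, 176, 58), (12, 170, 60), (13, 182, 59), (12, 182, 59), (12, 187, 60)]
210 [(10, 106, 70), (17, 30, 119), (45, 19, 136), (18, 82, 155), (18, 126, 174), (17, 128, 155), (11, 183, 60), (11, 177, 59
[... 473 characters left out ...]
0, 175), (41, 21, 172), (41, 21, 174), (39, 20, 176)]
260 [(39, 21, 172), (42, 22, 171), (39, 22, 166), (20, 55, 107), (16, 87, 88), (15, 153, 105), (16, 143, 169), (16, 139, 172), (17, 140, 179), (19, 57, 139), (36, 21, 172), (38, 23, 170), (38, 23, 170), (38, 22, 172), (39, 20, 176), (38, 22, 177), (40, 22, 173), (39, 21, 172), (40, 22, 176), (39, 20, 168), (39, 20, 169)]
268 [(39, 20, 166), (39, 20, 166), (38, 18, 167), (36, 22, 166), (23, 37, 153), (16, 141, 175), (17, 141, 174), (17, 141, 176), (17, 137, 182), (39, 21, 172), (40, 23, 169), (38, 23, 166), (40, 22, 171), (41, 21, 172), (36, 21, 171), (37, 19, 171), (39, 20, 170), (36, 22, 163), (35, 20, 165), (41, 21, 171), (41, 21, 169)]
```

View pics/w1c.png

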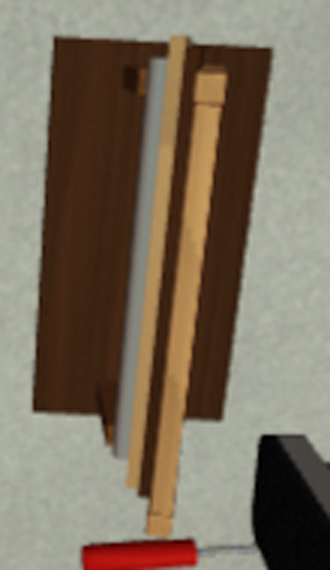

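The crop shows the rail's caps ending at (320,118) and (302.7,273.3), with the rail strip clear of the panels.

```bash
python3 - <<'E'
from h import *
import json
c=json.load(open("pics/w1.json"));im=cv2.imread("pics/w1.png")
h=cv2.cvtColor(im,cv2.COLOR_BGR2HSV)
L=[];Rr=[]
for v in range(135,255):
    g=np.interp(np.arange(290,335,.1),np.arange(290,335),((h[v,290:335,1]>120)*h[v,290:335,2].astype(float)))
    ix=np.where(g>115)[0];e=ix[-1];s=e
    while s-1 in ix:s-=1
    L.append(plane(c,(290+s*.1,v),.187));Rr.append(plane(c,(290+e*.1,v),.187))
L=np.array(L);Rr=np.array(Rr)
for Q in(L,Rr):
    p=np.polyfit(Q[:,1],Q[:,0],1);print(p,np.std(Q[:,0]-np.polyval(p,Q[:,1])),np.polyval(p,.267))
A=plane(c,(320,118),.187);B=plane(c,(302.7,273.3),.187);print(A,B,np.linalg.norm(A-B),(A+B)/2)
# rack base corners z=.01 (crop corners)
for u,v in((55,38),(272,48),(222,420),(33,411)):print(plane(c,(250+u/3,95+v/3),.01))
E
```

```text
[0.04460597 0.5244056 ] 0.0001505509064147848 0.5363153939797912
[0.05191707 0.53586214] 0.0005333836466033523 0.5497239989890828
[0.54906371 0.40811471 0.187     ] [0.53755328 0.12823282 0.187     ] 0.2801184813812683 [0.5433085  0.26817377 0.187     ]
[0.47602027 0.42259227 0.01      ]
[0.6332864  0.41609032 0.01      ]
[0.62052725 0.11818566 0.01      ]
[0.46252844 0.12593899 0.01      ]
```

Call:
play_rows(deltas=[[-0.1,0.02,-0.02,0,0,0,0],[-0.2,0.04,-0.04,0,0,0,0],[-0.3,0.06,-0.06,0,0,0,0],[-0.4,0.08,-0.08,0,0,0,0],[-0.5,0.1,-0.1,0,0,0,0],[-0.6,0.1,-0.1,0,0,0,0],[-0.7,0.1,-0.1,0,0,0,0],[-0.8,0.1,-0.1,0,0,0,0],[-0.84,0.1,-0.1,0,0,0,0],[-0.84,0.1,-0.1,0,0,0,0]])

```text
clock: 2.5
position: [0.4994, -0.0751, 0.5009]
tool_rot: [3.141, 0.001, 1.567]
force: [0.4, -0.0, 0.8]
grip_width: 0.0855
finger_force: 0.0
```

Call:
play_rows(deltas=[[0,0,0,0,0,0,0],[0,0,0,0,0,0,0],[0,0,0,0,0,0,0]])

```text
clock: 2.8
position: [0.5003, -0.07, 0.5005]
tool_rot: [-3.141, -0.0, 1.574]
force: [0.1, -0.3, -0.2]
grip_width: 0.0856
finger_force: 0.0
```

```bash
python3 - <<'E'
from h import *
s=observe();print(s["clock"],s["position"],s["tool_rot"],s["qpos"].round(2))
c,im=snap("wrist","w2")
T=get_calibration("top");print(c["xyz"],[plane(T,q,.21) for q in((334.8,183.7),(293.5,184.2))])
E
```

```text
2.8 [ 0.50025132 -0.07000204  0.50050271] [-3.14121302e+00 -8.96333589e-05  1.57384341e+00] [-0.49  0.17  0.63  1.42 -0.1   1.59  0.14]
[0.50183717 0.00519002 0.66899141] [array([ 0.59227188, -0.33753393,  0.21      ]), array([ 0.59392434, -0.16923839,  0.21      ])]
```

View pics/w2.png

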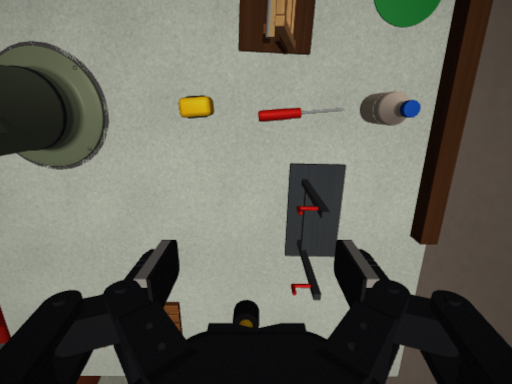

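Rail length checks out at 280.1 mm, so z is right. The stand shows its hooks at (308,209) and (301,288), and its plate corners near (290,164), (345,165), (338,256) and (285,255). I'll refine these with masks.

```bash
python3 - <<'E'
from h import *
import json
c=json.load(open("pics/w2.json"));im=cv2.imread("pics/w2.png")
h=cv2.cvtColor(im,cv2.COLOR_BGR2HSV)
m=((h[...,2]<95)&(h[...,1]<90)).astype(np.uint8);m[:,:280]=0;m[:,350:]=0;m[:155]=0;m[262:]=0
m=cv2.morphologyEx(m,cv2.MORPH_CLOSE,np.ones((9,9)))
cs=max(cv2.findContours(m,0,1)[0],key=cv2.contourArea)
q=cv2.approxPolyDP(cs,6,True)[:,0];print(q.tolist())
P=[plane(c,x,.012) for x in q];[print(p.round(4)) for p in P]
r=((((h[...,0]<6)|(h[...,0]>174))&(h[...,1]>150)&(h[...,2]>90))).astype(np.uint8);r[:195]=0;r[300:]=0;r[:,:285]=0;r[:,330:]=0
for y in list(range(204,216))+list(range(282,297)):
    xs=np.where(r[y])[0]
    if len(xs):print(y,xs.min(),xs.max(),end='; ')
cr=np.hstack([im[195:225,285:335],im[275:305,285:335]])
cv2.imwrite("pics/w2c.png",cv2.resize(cr,None,fx=8,fy=8,interpolation=cv2.INTER_CUBIC))
E
```

```text
[[291, 163], [285, 255], [349, 261], [349, 240], [337, 239], [345, 165]]
[ 0.5883 -0.1278  0.012 ]
[ 0.5825 -0.387   0.012 ]
[ 0.7621 -0.4054  0.012 ]
[ 0.7551 -0.3401  0.012 ]
[ 0.7222 -0.3372  0.012 ]
[ 0.723  -0.1325  0.012 ]
206 300 310; 207 299 317; 208 300 317; 209 300 317; 210 309 317; 211 299 301; 212 299 302; 213 299 302; 214 299 301; 284 293 309; 285 294 310; 286 294 310; 287 294 310; 291 294 295; 292 293 295; 293 293 295; 294 293 295;
```

View pics/w2c.png

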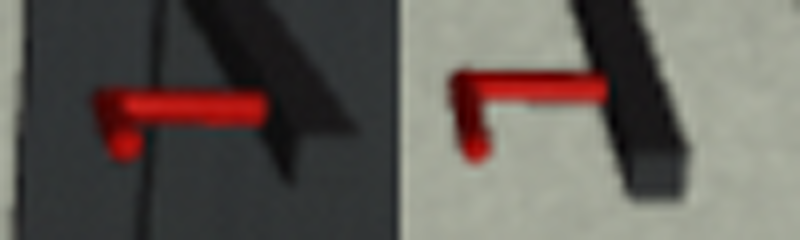

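```bash
python3 - <<'E'
from h import *
import json
c=json.load(open("pics/w2.json"))
Lt=plane(c,(300.6,213.1),.227);Rt=plane(c,(294.4,293.1),.227)
Lp=plane(c,(318.1,208.5),.203);Rp=plane(c,(310.9,286),.203)
print(Lt,Rt,np.linalg.norm(Lt-Rt),Lp,Rp,np.linalg.norm(Lp-Rp))
S,T=get_calibration("scene"),get_calibration("top")
for o in ([.6004,-.2578],):
  a=-.025;M=np.array([[np.cos(a),-np.sin(a)],[np.sin(a),np.cos(a)]])
  for y in(85,-85):
    for x,z in((-20,.227),(16,.203)):
      p=[*(np.array(o)+M@[x/1000,y/1000]),z];print(x,y,np.round(p,4),proj(c,p),proj(S,p),proj(T,p))
E
```

```text
[ 0.58079959 -0.17437036  0.227     ] [ 0.57748903 -0.34327385  0.227     ] 0.16893593697475207 [ 0.61713255 -0.17482341  0.203     ] [ 0.61461517 -0.34476426  0.203     ] 0.16995949421349724
-20 85 [ 0.5825 -0.1723  0.227 ] [301.63825667 212.03009332] [218.74993817 210.16839875] [294.76618807 186.32676124]
16 85 [ 0.6185 -0.1732  0.203 ] [318.9088454  207.69853363] [225.09740848 220.52725756] [294.09747267 178.50408308]
-20 -85 [ 0.5783 -0.3423  0.227 ] [294.82730803 292.67266523] [177.10211734 237.25943619] [336.93349258 186.44779274]
16 -85 [ 0.6143 -0.3432  0.203 ] [310.78120795 285.34075492] [183.96237606 247.93174888] [335.59139845 178.62892553]
```

```bash
cat >> h.py <<'E'
def fpose(yaw,lean):
    F=R.from_euler('z',yaw)*R.from_euler('y',lean);M=F.as_matrix()
    return M,R.from_matrix(np.c_[M[:,1],M[:,0],-M[:,2]]).as_euler('xyz')
RC=np.array([.5463,.268,.1743])
E
python3 - <<'E'
from h import *
M,e=fpose(-.044,-.23)
g=RC-.019*M[:,2]+.0015*M[:,0];print(g,e)
delta(g+.1*M[:,2],e)
E
```

```text
[0.55208647 0.26774523 0.1561423 ] [2.91159265e+00 2.22044605e-16 1.52679633e+00]
delta [0.678 0.06  0.494] [-0.11  -0.003  0.022] mm 420.41898615598654 deg 13.45944056659925
```

Call:
play_rows(deltas=[[0.08,0.01,0.02,-0.011,0,0.002,0],[0.16,0.02,0.07,-0.022,0,0.004,0],[0.25,0.03,0.12,-0.033,0,0.007,0],[0.34,0.04,0.18,-0.05,-0.001,0.011,0],[0.43,0.05,0.24,-0.07,-0.002,0.015,0],[0.52,0.06,0.3,-0.09,-0.003,0.019,0],[0.6,0.06,0.36,-0.11,-0.003,0.022,0],[0.66,0.06,0.42,-0.11,-0.003,0.022,0],[0.678,0.06,0.47,-0.11,-0.003,0.022,0],[0.678,0.06,0.494,-0.11,-0.003,0.022,0]])

```text
clock: 3.85
position: [0.5279, 0.2703, 0.2506]
tool_rot: [2.914, 0.003, 1.53]
force: [-0.5, -0.3, 0.2]
grip_width: 0.0853
finger_force: 0.0
```

Call:
play_rows(deltas=[[0,0,0,0,0,0,0],[0,0,0,0,0,0,0],[0,0,0,0,0,0,0]])

```text
clock: 4.15
position: [0.5306, 0.2672, 0.2553]
tool_rot: [2.91, -0.001, 1.524]
force: [-0.5, 0.6, 0.2]
grip_width: 0.0855
finger_force: 0.0
```

```bash
python3 - <<'E'
from h import *
s=observe();print(s["clock"],s["position"],s["tool_rot"],s["qpos"].round(2))
c,im=snap("wrist","w3")
M,e=fpose(-.044,-.23)
g=RC-.019*M[:,2]+.0015*M[:,0]
delta(g,e)
t=RC+.013*M[:,2]
print([proj(c,t+M[:,1]*y+M[:,0]*x).round(1).tolist() for y in(-.14,0,.1) for x in(-.007,.007)])
E
```

```text
4.15 [0.53057561 0.26724364 0.2553052 ] [ 2.90951846e+00 -5.91198244e-04  1.52412125e+00] [-0.96  0.34  0.4   1.83  0.01  0.81 -0.65]
delta [ 0.003 -0.003  0.203] [ 0.001 -0.    -0.001] mm 101.37481133235731 deg 0.1845579997642729
[[245.4, 313.6], [258.3, 313.5], [243.1, 190.3], [258.2, 190.2], [241.0, 73.1], [258.2, 73.1]]
```

View pics/w3.png

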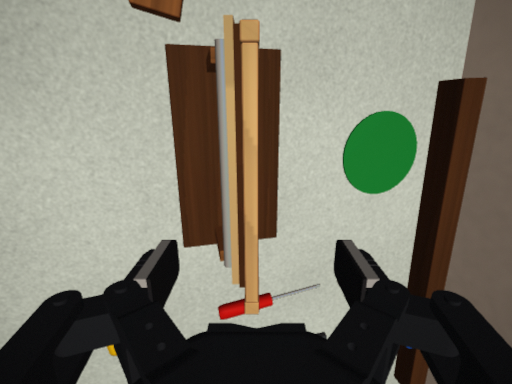

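The rail appears at u≈243–258 at v=190, where I predicted it, and it is square to the fingers. Descending along the lean.

Call:
play_rows(deltas=[[0,0,0.04,0,0,0,0],[0.001,-0.001,0.08,0,0,0,0],[0.002,-0.002,0.12,0,0,0,0],[0.003,-0.003,0.15,0,0,0,0],[0.003,-0.003,0.18,0,0,0,0],[0.003,-0.003,0.203,0,0,0,0],[0.003,-0.003,0.203,0,0,0,0],[0.003,-0.003,0.203,0,0,0,0],[0.003,-0.003,0.203,0,0,0,0]])

```text
clock: 5.1
position: [0.5518, 0.2683, 0.1554]
tool_rot: [2.91, 0.0, 1.525]
force: [-0.7, -0.5, 0.2]
grip_width: 0.0854
finger_force: 0.0
```

Call:
play_rows(deltas=[[0,0,0,0,0,0,0.4],[0,0,0,0,0,0,0.6],[0,0,0,0,0,0,0.7],[0,0,0,0,0,0,0.8],[0,0,0,0,0,0,0.9],[0,0,0,0,0,0,1],[0,0,0,0,0,0,1],[0,0,0,0,0,0,1],[0,0,0,0,0,0,1],[0,0,0,0,0,0,1]], newtons=50)

```text
clock: 6.1
position: [0.5517, 0.2682, 0.1547]
tool_rot: [2.911, 0.001, 1.525]
force: [-1.4, -1.2, 5.5]
grip_width: 0.012
finger_force: 50.9
```

```bash
python3 - <<'E'
from h import *
s=observe();print(s["clock"],s["position"],s["tool_rot"],s["qpos"].round(2),s["grip_width"],s["finger_force"],s["force"],s["moment"])
c,im=snap("wrist","w4")
E
```

```text
6.1 [0.55165247 0.26817347 0.15465724] [2.91094059e+00 8.35562122e-04 1.52526470e+00] [-0.89  0.49  0.35  1.89 -0.05  0.6  -0.6 ] 0.011987235299025342 50.9095823764801 [-1.40173517 -1.23263143  5.49631504] [-0.06211189  0.29814836 -0.05815903]
```

Gripped. I'll draw it off the panels perpendicular to its plane, which also lifts the feet.

Call:
play_rows(deltas=[[0,0.004,0,0,0,0,1],[0,0.01,0,0,0,0,1],[0,0.02,0,0,0,0,1],[0,0.03,0,0,0,0,1],[0,0.045,0,0,0,0,1],[0,0.06,0,0,0,0,1],[0,0.075,0,0,0,0,1],[0,0.09,-0.01,0,0,0,1],[0,0.1,-0.03,0,0,0,1],[0,0.1,-0.05,0,0,0,1]])

```text
clock: 7.15
position: [0.5951, 0.266, 0.1914]
tool_rot: [2.911, 0.001, 1.525]
force: [0.0, -0.2, -2.6]
grip_width: 0.0122
finger_force: 49.9
```

```bash
python3 - <<'E'
from h import *
s=observe();print(s["clock"],s["position"],s["tool_rot"],s["grip_width"],s["finger_force"],s["force"])
c1,w=snap("wrist","w5");c2,a=snap("scene","s5")
cr=cv2.resize(a[110:215,245:365],(480,384+36),interpolation=cv2.INTER_CUBIC)[:384]
cv2.imwrite("pics/v5.png",np.hstack([w[:,80:400],cr]))
E
```

```text
7.15 [0.59510057 0.26599096 0.19144029] [2.91051741e+00 8.07047669e-04 1.52463094e+00] 0.012163009171783395 49.88527715206146 [ 0.03327673 -0.15515044 -2.59092148]
```

View pics/v5.png

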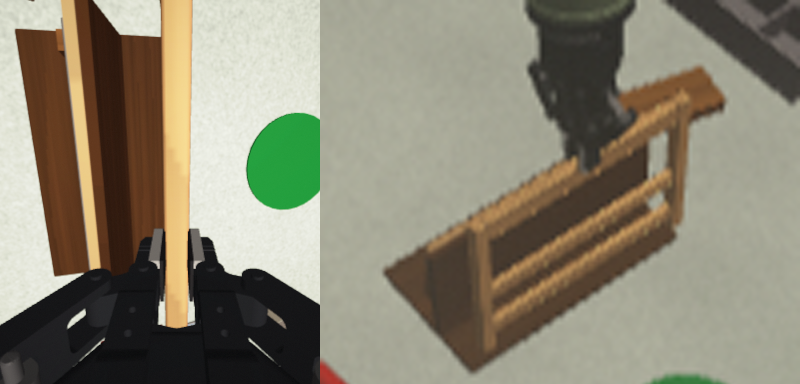

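The frame is free, with a 2.6 N load, and both panels are still leaning. Next I'll lift straight up.

```bash
python3 - <<'E'
from h import *
s=observe();delta(s["position"]+[0,0,.19],s["tool_rot"])
M,e=fpose(-.019,0);print(e)
T=get_calibration("top");print(plane(T,(250,148),.17))
E
```

```text
delta [ 0.     0.087 -0.37 ] [0. 0. 0.] mm 189.99999999999997 deg 0.0
[3.14159265 0.         1.55179633]
[0.75811138 0.00427912 0.17      ]
```

Call:
play_rows(deltas=[[0,0.005,-0.02,0,0,0,1],[0,0.014,-0.06,0,0,0,1],[0,0.026,-0.11,0,0,0,1],[0,0.04,-0.17,0,0,0,1],[0,0.054,-0.23,0,0,0,1],[0,0.068,-0.29,0,0,0,1],[0,0.08,-0.34,0,0,0,1],[0,0.087,-0.37,0,0,0,1],[0,0.087,-0.37,0,0,0,1],[0,0.087,-0.37,0,0,0,1]])

```text
clock: 8.25
position: [0.5942, 0.2664, 0.3798]
tool_rot: [2.912, 0.001, 1.525]
force: [0.2, 1.2, -4.5]
grip_width: 0.0121
finger_force: 49.9
```

```bash
python3 - <<'E'
from h import *
s=observe();print(s["position"],s["tool_rot"])
M,e=fpose(-.019,0);delta([.50,-.259,.38],e)
E
```

```text
[0.59415686 0.2663883  0.3798264 ] [2.91171289e+00 1.10281422e-03 1.52547047e+00]
delta [-1.058 -0.137 -0.031] [ 0.11   0.002 -0.012] mm 533.7587572413429 deg 13.256172761005796
```

Call:
play_rows(deltas=[[-0.03,-0.01,0,0.005,0,0,1],[-0.08,-0.02,0,0.01,0,-0.001,1],[-0.15,-0.03,0,0.02,0,-0.002,1],[-0.22,-0.04,-0.01,0.03,0,-0.003,1],[-0.29,-0.05,-0.01,0.04,0.001,-0.004,1],[-0.36,-0.05,-0.01,0.05,0.001,-0.005,1],[-0.43,-0.06,-0.015,0.055,0.001,-0.006,1],[-0.5,-0.07,-0.015,0.06,0.001,-0.007,1],[-0.57,-0.08,-0.02,0.065,0.001,-0.008,1],[-0.64,-0.09,-0.02,0.07,0.001,-0.008,1]])

```text
clock: 9.25
position: [0.5327, -0.0531, 0.3794]
tool_rot: [3.059, 0.001, 1.542]
force: [0.3, 0.1, -2.8]
grip_width: 0.012
finger_force: 49.9
```

```bash
python3 - <<'E'
from h import *
s=observe();print(s["position"],s["tool_rot"])
M,e=fpose(-.019,0);delta([.50,-.259,.38],e)
E
```

```text
[ 0.53266228 -0.05305153  0.37942255] [3.05932994e+00 1.31855195e-03 1.54174758e+00]
delta [-0.414 -0.053 -0.005] [ 0.039  0.001 -0.005] mm 208.52320846093446 deg 4.748545286638885
```

Call:
play_rows(deltas=[[-0.07,-0.01,0,0.008,0,0,1],[-0.14,-0.02,0,0.015,0,-0.001,1],[-0.21,-0.03,0,0.022,0,-0.002,1],[-0.28,-0.04,0,0.03,0.001,-0.003,1],[-0.34,-0.05,-0.003,0.037,0.001,-0.004,1],[-0.38,-0.053,-0.005,0.039,0.001,-0.005,1],[-0.4,-0.053,-0.005,0.039,0.001,-0.005,1],[-0.4,-0.053,-0.005,0.039,0.001,-0.005,1],[-0.4,-0.053,-0.005,0.039,0.001,-0.005,1]])

```text
clock: 10.15
position: [0.5017, -0.2493, 0.3802]
tool_rot: [3.14, -0.001, 1.553]
force: [0.6, -0.3, -2.5]
grip_width: 0.0126
finger_force: 49.9
```

```bash
python3 - <<'E'
from h import *
s=observe();print(s["position"],s["tool_rot"])
M,e=fpose(-.019,0);delta([.51,-.259,.2415],e)
c1,w=snap("wrist","w6");c2,a=snap("scene","s6")
cr=cv2.resize(a[150:270,120:270],(480,384),interpolation=cv2.INTER_CUBIC)
cv2.imwrite("pics/v6.png",np.hstack([w[:,100:420],cr]))
p=s["position"]+.0205*M[:,2]
for x,y,z in((0,-.14,.013),(0,.14,.013),(0,-.14,-.167),(0,.14,-.167),(0,0,0.013)):
  q=p+M@[x,y,z];print(proj(c1,q).round(1)-[100,0],((proj(c2,q)-[120,150])*3.2+[320,0]).round(1))
E
```

```text
[ 0.5016626  -0.24934084  0.38022817] [ 3.13992708e+00 -8.87045440e-04  1.55319915e+00]
delta [-0.019  0.017  0.277] [ 0.001 -0.     0.001] mm 139.31373569952436 deg 0.13469773359765194
[153.7 419.9] [376. 165.]
[152.5 -59.7] [626.2  15.8]
[154.7 272.7] [423.1 248.5]
[154.5  42.1] [639.7 111.8]
[153.2 246.5] [506.2  87.3]
```

View pics/v6.png

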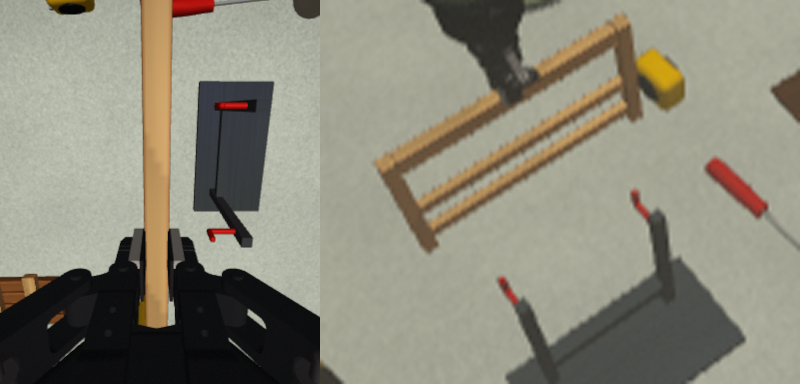

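The frame hangs vertical in the grip. Its rail ends appear at (378,163) and (624,15) in the scene crop, within 2 px of the prediction, and it sits clear on the robot's side of both hooks. I'll descend to pass height.

Call:
play_rows(deltas=[[-0.002,0.002,0.02,0,0,0,1],[-0.004,0.004,0.06,0,0,0,1],[-0.008,0.008,0.11,0,0,0,1],[-0.012,0.012,0.16,0,0,0,1],[-0.018,0.016,0.21,0,0,0,1],[-0.018,0.017,0.25,0,0,0,1],[-0.018,0.017,0.277,0,0,0,1],[-0.018,0.017,0.277,0,0,0,1],[-0.018,0.017,0.277,0,0,0,1]])

```text
clock: 11.15
position: [0.5105, -0.2594, 0.2427]
tool_rot: [3.139, 0.0, 1.553]
force: [0.6, -0.1, -3.2]
grip_width: 0.0121
finger_force: 49.9
```

```bash
python3 - <<'E'
from h import *
s=observe();print(s["position"],s["tool_rot"])
M,e=fpose(-.019,0);delta([.598,-.259,.2415],e)
c,im=snap("wrist","w7");h=cv2.cvtColor(im,cv2.COLOR_BGR2HSV)
r=((((h[...,0]<6)|(h[...,0]>174))&(h[...,1]>150)&(h[...,2]>90))).astype(np.uint8)
n,l,st,ce=cv2.connectedComponentsWithStats(r);print([(st[i].tolist(),ce[i].round()) for i in range(1,n) if st[i][4]>15])
for y in(.085,-.085):
  q=np.array([.5995,-.2593,0])+M@[-.02,y,.227];print(proj(c,q),proj(c,np.array([.5995,-.2593,0])+M@[.016,y,.203]))
for y in(0,.085):
  print([proj(c,s["position"]+M@[x,y,.0335]).round(1).tolist() for x in(-.007,.007)])
for v in(190,220,120):
  xs=np.where((h[v,:,1]>90)&(h[v,:,0]<22)&(h[v,:,0]>8)&(h[v,:,2]>120))[0];xs=xs[(xs>200)&(xs<320)];print(v,xs.min(),xs.max())
E
```

```text
[ 0.51052031 -0.25940596  0.2426582 ] [3.13906385e+00 7.44330586e-05 1.55288143e+00]
delta [0.004 0.175 0.003] [0.001 0.    0.001] mm 87.48829919008033 deg 0.15772502663800808
[([354, 82, 45, 14, 507], array([376.,  89.]))]
[360.94761155  88.00201707] [397.99281474  90.24880081]
[336.8391551  306.29759824] [368.45610898 287.71919735]
[[240.9, 246.6], [265.7, 246.6]]
[[238.0, 84.9], [267.8, 85.0]]
190 244 268
220 244 268
120 243 270
```

Hook prediction and image agree to about 2 px. Moving the rail over the tips.

Call:
play_rows(deltas=[[0,0.01,0.001,0,0,0,1],[0,0.03,0.002,0,0,0,1],[0,0.05,0.003,0,0,0,1],[0,0.075,0.003,0,0,0,1],[0,0.1,0.003,0,0,0,1],[0,0.125,0.003,0,0,0,1],[0,0.15,0.003,0,0,0,1],[0,0.17,0.003,0,0,0,1],[0,0.175,0.003,0,0,0,1],[0,0.175,0.003,0,0,0,1]])

```text
clock: 12.2
position: [0.5979, -0.261, 0.2406]
tool_rot: [3.14, -0.0, 1.553]
force: [-0.1, 0.2, -3.3]
grip_width: 0.012
finger_force: 49.9
```

```bash
python3 - <<'E'
from h import *
s=observe();print(s["position"],s["tool_rot"],s["force"])
M,e=fpose(-.019,0);delta([.598,-.259,.1975],e)
c1,w=snap("wrist","w8");c2,a=snap("scene","s8")
cr=cv2.resize(a[180:280,150:275],(480,384),interpolation=cv2.INTER_CUBIC)
cv2.imwrite("pics/v8.png",np.hstack([w[:,100:420],cr]))
E
```

```text
[ 0.5979253  -0.26102072  0.24059144] [ 3.13995194e+00 -2.31348932e-05  1.55288343e+00] [-0.12125479  0.19532883 -3.25375298]
delta [ 0.004 -0.     0.086] [ 0.001 -0.     0.001] mm 43.13886014185583 deg 0.11277574955957631
```

View pics/v8.png

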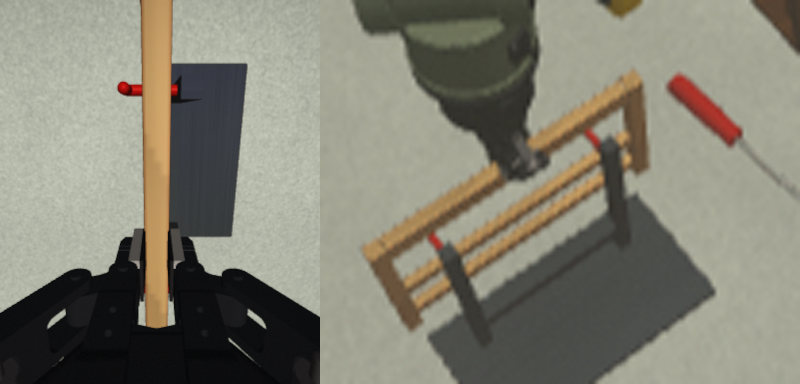

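The left hook's tip, at (123,88), shows on the robot's side of the rail, and both red arms pass through the opening. Lowering.

Call:
play_rows(deltas=[[0,0,0.01,0,0,0,1],[0,0,0.025,0,0,0,1],[0.002,0,0.04,0,0,0,1],[0.003,0,0.055,0,0,0,1],[0.003,0,0.065,0,0,0,1],[0.003,0,0.072,0,0,0,1],[0.003,0,0.076,0,0,0,1],[0.003,0,0.076,0,0,0,1]])

```text
clock: 13.1
position: [0.5978, -0.2596, 0.2027]
tool_rot: [3.14, -0.0, 1.553]
force: [0.4, -0.0, -2.3]
grip_width: 0.0125
finger_force: 49.9
```

Call:
play_rows(deltas=[[0,0,0.002,0,0,0,1],[0,0,0.004,0,0,0,1],[0,0,0.006,0,0,0,1],[0,0,0.008,0,0,0,1],[0,0,0.008,0,0,0,1]])

```text
clock: 13.6
position: [0.5978, -0.2595, 0.1987]
tool_rot: [3.14, -0.0, 1.553]
force: [-0.4, 0.9, -3.9]
grip_width: 0.0125
finger_force: 49.9
```

Call:
play_rows(deltas=[[0,0,0.001,0,0,0,1],[0,0,0.002,0,0,0,1],[0,0,0.003,0,0,0,1],[0,0,0.004,0,0,0,1],[0,0,0.004,0,0,0,1]])

```text
clock: 14.1
position: [0.598, -0.2596, 0.1975]
tool_rot: [3.139, -0.0, 1.553]
force: [-3.0, 1.6, 5.1]
grip_width: 0.0123
finger_force: 50.9
```

Call:
play_rows(deltas=[[0,0,0.001,0,0,0,1],[0,0,0.002,0,0,0,1],[0,0,0.003,0,0,0,1],[0,0,0.003,0,0,0,1]])

```text
clock: 14.5
position: [0.5982, -0.2596, 0.1972]
tool_rot: [3.138, -0.0, 1.553]
force: [-8.0, 4.3, 22.3]
grip_width: 0.0125
finger_force: 52.9
```

```bash
python3 - <<'E'
from h import *
s=observe();print(s["position"],s["force"],s["moment"])
E
```

```text
[ 0.59819082 -0.25958626  0.19719834] [-7.99951691  4.3310087  22.26469012] [ 1.13503945  1.7760484  -0.01664583]
```

Contact came at the predicted height, and the 22 N push shows the rail is seated. I'll ease the press slightly and open.

Call:
play_rows(deltas=[[0,0,-0.001,0,0,0,1],[0,0,-0.001,0,0,0,1],[0,0,-0.001,0,0,0,1]], newtons=20)

```text
clock: 14.8
position: [0.5981, -0.2596, 0.1973]
tool_rot: [3.138, -0.0, 1.553]
force: [-5.3, 4.1, 17.1]
grip_width: 0.0121
finger_force: 52.2
```

```bash
python3 - <<'E'
from h import *
s=observe();print(s["position"],s["force"],s["moment"])
M,e=fpose(-.019,0)
c1,w=snap("wrist","w9");c2,a=snap("scene","s9")
cr=cv2.resize(a[180:280,150:275],(480,384),interpolation=cv2.INTER_CUBIC)
cv2.imwrite("pics/v9.png",np.hstack([w[:,100:420],cr]))
E
```

```text
[ 0.59814707 -0.25957516  0.19728012] [-5.27371399  4.06980662 17.09754342] [0.84974778 1.39191251 0.00605516]
```

View pics/v9.png

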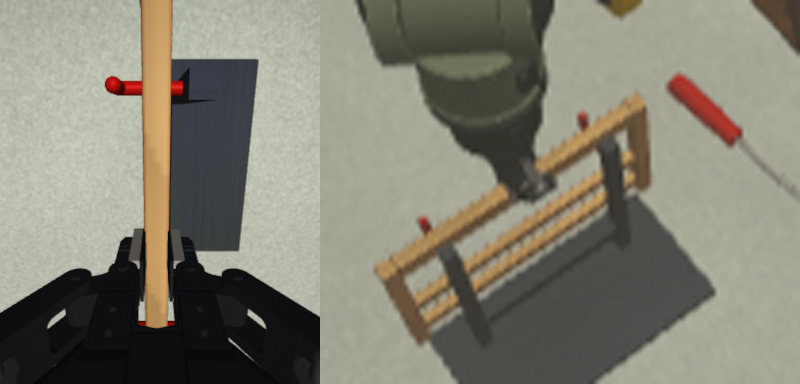

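The rail lies between the posts and both red tips, fully down. That is more pictures than my budget of 10, so I'll check by numbers from here. Opening now.

Call:
play_rows(deltas=[[0,0,0,0,0,0,0.8],[0,0,0,0,0,0,0.7],[0,0,0,0,0,0,0.5],[0,0,0,0,0,0,0.2],[0,0,0,0,0,0,0],[0,0,0,0,0,0,0],[0,0,0,0,0,0,0],[0,0,0,0,0,0,0]])

```text
clock: 15.7
position: [0.5979, -0.2595, 0.1959]
tool_rot: [3.139, -0.0, 1.553]
force: [0.2, -0.5, -0.1]
grip_width: 0.0853
finger_force: 0.0
```

Call:
play_rows(deltas=[[0,0,-0.01,0,0,0,0],[0,0,-0.03,0,0,0,0],[0,0,-0.06,0,0,0,0],[0,0,-0.1,0,0,0,0],[0,0,-0.16,0,0,0,0],[0,0,-0.24,0,0,0,0],[0,0,-0.32,0,0,0,0],[0,0,-0.4,0,0,0,0],[0,0,-0.4,0,0,0,0],[0,0,-0.4,0,0,0,0]])

```text
clock: 16.7
position: [0.5975, -0.2598, 0.3976]
tool_rot: [3.137, 0.0, 1.553]
force: [-0.1, -0.8, -1.0]
grip_width: 0.0855
finger_force: 0.0
```

```bash
python3 - <<'E'
from h import *
s=observe();print(s["position"],s["force"])
c,im=snap("wrist","w10");h=cv2.cvtColor(im,cv2.COLOR_BGR2HSV)
M,e=fpose(-.019,0);O=np.array([.598,-.2593,0])
wood=(h[...,1]>90)&(h[...,0]<24)&(h[...,0]>8)&(h[...,2]>110)
for y in(-.12,-.06,0,.06,.12):
  a,b=[proj(c,O+M@[x,y,.231]) for x in(-.007,.007)];v=int(round(a[1]))
  xs=np.where(wood[v])[0] if v<384 else np.array([]);xs=xs[(xs>a[0]-30)&(xs<b[0]+30)] if len(xs) else xs
  print(y,v,a[0].round(1),b[0].round(1),(xs.min(),xs.max()) if len(xs) else None)
r=((((h[...,0]<6)|(h[...,0]>174))&(h[...,1]>150)&(h[...,2]>90))).astype(np.uint8)
n,l,st,ce=cv2.connectedComponentsWithStats(r);print([st[i].tolist() for i in range(1,n) if st[i][4]>6])
print([proj(c,O+M@[-.02,y,.227]).round(1).tolist() for y in(.085,-.085)])
cs,sc=snap("scene","s10");a=cv2.imread("pics/s5.png")
# change since grasp lift: rack-panels zone and rest; and stability over frames
s9=cv2.imread("pics/scene0.png");d=(cv2.absdiff(s9,sc).max(2)>45).astype(np.uint8)
n,l,st,ce=cv2.connectedComponentsWithStats(cv2.dilate(d,np.ones((3,3))));print("diff",[st[i].tolist() for i in range(1,n) if st[i][4]>30])
print([proj(cs,O+M@[0,y,z]).round(1).tolist() for y in(.14,-.14) for z in(.231,.051)])
E
```

```text
[ 0.59746732 -0.25978734  0.39764872] [-0.06987052 -0.77226015 -0.97481047]
-0.12 252 249.9 259.8 (np.int64(251), np.int64(260))
-0.06 212 249.6 260.0 (np.int64(251), np.int64(260))
0 168 249.2 260.2 (np.int64(251), np.int64(261))
0.06 119 248.9 260.5 (np.int64(251), np.int64(261))
0.12 65 248.5 260.7 (np.int64(251), np.int64(261))
[[200, 0, 57, 12, 552], [236, 95, 14, 6, 71], [262, 95, 6, 6, 35], [241, 218, 10, 5, 40], [262, 218, 5, 5, 24], [239, 224, 5, 6, 22]]
[[237.9, 97.7], [240.4, 227.6]]
diff [[136, 0, 73, 211, 6846], [205, 0, 14, 15, 155], [297, 0, 9, 6, 38], [295, 7, 24, 20, 241], [196, 22, 12, 17, 137], [286, 36, 11, 24, 196], [188, 47, 11, 19, 123], [272, 134, 57, 58, 1301], [163, 204, 75, 67, 1126], [187, 225, 39, 33, 501]]
[[233.8, 204.9], [235.7, 226.8], [165.0, 250.5], [175.1, 268.5]]
```

```bash
python3 - <<'E'
from h import *
c,t=snap("top","t10");b=cv2.imread("pics/top0.png");S=cv2.imread("pics/scene0.png");s=cv2.imread("pics/s10.png")
for im in(b,t):
  for u in(170,190,210):print(u,cv2.cvtColor(im[186:224,u:u+1],cv2.COLOR_BGR2HSV)[:,0].tolist()[6:26:1])
E
```

```text
170 [[11, 140, 82], [13, 152, 84], [16, 130, 106], [17, 125, 151], [17, 124, 179], [16, 128, 180], [16, 132, 181], [17, 127, 191], [18, 124, 194], [17, 128, 171], [18, 128, 153], [19, 117, 168], [20, 93, 173], [20, 49, 161], [21, 25, 134], [12, 43, 107], [11, 107, 88], [12, 140, 84], [12, 147, 85], [13, 147, 85]]
190 [[13, 155, 82], [13, 154, 86], [14, 148, 88], [13, 144, 103], [16, 127, 129], [18, 122, 152], [17, 119, 156], [18, 122, 167], [18, 123, 186], [18, 122, 184], [18, 124, 158], [19, 115, 157], [19, 101, 175], [18, 55, 167], [16, 29, 147], [15, 40, 116], [12, 93, 90], [15, 152, 82], [13, 160, 83], [14, 172, 80]]
210 [[13, 153, 80], [13, 150, 85], [14, 151, 86], [18, 126, 107], [19, 116, 156], [18, 122, 176], [17, 130, 177], [17, 125, 177], [17, 125, 180], [18, 129, 176], [17, 133, 161], [18, 125, 149], [19, 108, 160], [20, 84, 167], [20, 51, 154], [23, 32, 127], [12, 62, 103], [13, 132, 85], [13, 165, 82], [12, 142, 81]]
170 [[12, 139, 86], [13, 148, 86], [11, 141, 85], [12, 148, 86], [13, 153, 80], [12, 147, 73], [9, 144, 62], [14, 181, 55], [17, 184, 68], [14, 145, 93], [17, 126, 132], [18, 111, 170], [20, 93, 179], [20, 50, 169], [21, 25, 142], [14, 46, 110], [12, 114, 92], [13, 144, 90], [14, 145, 88], [13, 146, 89]]
190 [[13, 147, 87], [14, 169, 86], [14, 155, 87], [13, 158, 87], [12, 153, 85], [12, 140, 84], [11, 140, 69], [11, 145, 60], [12, 143, 64], [12, 147, 78], [16, 133, 107], [19, 115, 153], [19, 100, 181], [18, 60, 175], [20, 30, 152], [15, 47, 119], [11, 91, 95], [14, 135, 85], [13, 147, 87], [15, 163, 83]]
210 [[13, 154, 83], [13, 149, 89], [12, 140, 89], [13, 151, 88], [13, 149, 87], [14, 153, 85], [12, 148, 76], [12, 143, 64], [10, 149, 60], [14, 160, 70], [15, 135, 89], [17, 126, 125], [20, 107, 162], [20, 85, 174], [22, 48, 158], [22, 35, 132], [12, 64, 108], [13, 135, 89], [13, 146, 89], [14, 155, 87]]
```

The panels and bar show the same pixel profile as before, so they haven't moved. Handing in.

```bash
python3 -c "
from workcell import *
print(job_done())"
```

```text
the job is handed in; nothing more can be done
None
```

The frame hangs by its top rail on both red hooks, let go only after it was fully down; the panels and bench items show no sign of having moved in the before/after camera checks, and it took about 17 s, but I viewed 12 pictures against the limit of 10.

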